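# Mesh the beater into the mask mixer and keep it pressed home

### The arm

A 6-joint arm with a two-finger parallel gripper is mounted at the origin on a cart in front of the work surface, level with it; the furniture and walls round the work are solid. World frame = base frame: x ahead of the robot, y to its left, z up, the work surface at z = 0. Lengths are in m, angles in rad, forces in N, time in s.
With the tool pointing down it reaches from about 0.275 to 0.725 m from the base axis. Payload 15.9 kg.
Tool frame: the origin (TCP) lies at the very end of the fingers, on their centre line; the grasp point (between the pads) lies 19 mm behind it; z points along the fingers, y is the direction in which the jaws open and shut (so a half turn about z gives the same grasp; the last joint's range is limited). The gripper opens to 85 mm and grips with 20 to 120 N. Pads are 22 mm wide; open, the fingers measure 114 mm over their backs; the gripper's body (76 mm by 85 mm) begins 54 mm behind the grasp point. The pads swing forward as they close: fully open they stand 13 mm farther back than shut.
Start: joints at [-1.279, 0.213, -0.034, 1.323, 0, 1.571], TCP at [0.144, -0.479, 0.202] pointing down, gripper open.
Joint ranges: [-2.98, 2.98], [-0.74, 1.72], [-1.14, 1.35], [-2.1, 2.04], [-1.57, 1.44], [-3.14, 3.14]. Speed limits (rad/s): [1.89, 1.89, 2.39, 2.57, 3.14, 3.14].

### API

Orientations are given as a rotation vector (axis times angle).
In Python, from workcell import sensors, optics, ctrl gives the robot as it stands. The module is installed in compiled form; this text tells all that it offers.
- The arm moves only by the shell command python3 -m pendant 'ROWS' [FORCE]. ROWS is JSON, a list of rows, each a list of 7 numbers: the turn, a rotation vector about the world's x, y, z in rad, then the shift along the world's x, y, z in m, then the opening in per cent of the stroke, from 0 (shut) to 100 (fully open). A call has 1 to 12 rows; each row is the pose to reach, as a shift and turn from the pose commanded when the call began; what a row does not reach only later rows make up. A row lasts 1/12 s, in which the tool goes at most 41.7 mm and 7.16 degrees, less where a joint would pass 70% of its speed; a pose out of reach is approached as far as the arm can. A call with a gripper value outside its range is refused whole. The fingers move at their own pace and stop on an object; FORCE is the grip in N (left out, the last holds). Time passes only in rows, so rows that repeat a pose let the fingers close. It gives the time, the measured TCP pose, the force and the opening at its end, in the units of the state.
- sensors.get_obs(): the state, without advancing time (a new reading comes with each control period).
- optics.capture(name): name is "scene" or "top" or "wrist"; returns a dict with "image" (480x640x3 uint8, blue, green, red), "vertical_fov" (degrees; the focal length in pixels is half the picture's height over the tangent of half this angle, whatever the lens; pixels are square), "cx", "cy" (the principal point, pixels), "world_to_cam" (4x4, takes a point from world to camera coordinates). Camera axes: x right, y down, z forward; pixel columns grow to the right and rows downward; lengths in m; the calibration is good to about 2 mm. The wrist camera is an equidistant fisheye: a pixel r from the principal point sees the ray r / f radians off the axis. A picture is of the moment at which its call begins. There is no depth.
- ctrl.close_job(): hands the job in, once; it reports no verdict.
The state is a dict: "time": time; "qpos": joint angles; "dq": joint speeds; "joint_efforts": joint torques, N m; "position": TCP position; "tool_rot": TCP orientation; "contact_force": force on the tool from outside, world axes, zero at the start; "torque": the same for the moment, N m; "gripper_width": finger opening in m.
Only numpy, scipy, OpenCV 4.12 (cv2) and the standard library are available. Lean on these libraries where they do the work, as an engineer would, in place of code of your own. Each camera call takes 0.05 s, during which the arm holds its last target. There are 200 camera calls.

### The job

The hand mixer for the mask bowl stands in its charging base with its chuck facing up. Take the beater (the one made of four crossed flat strips, not the flat paddle, which stays in its well) out of the stand, put its stem in the chuck, turn it until its keys drop into the slots without forcing it, and press it fully home against the ejector spring, collar flush on the chuck. Finish while still holding the beater upright and pressed home, so that I can turn the locking ring; leave the bowls, the cup and the pot where they are.

Things in the scene. Friction and masses are not known exactly. Their poses are not given: they have to be found in the camera images.
- mixer: Fixed. White cordless hand mixer upright in its charging base (base 124 x 108 mm, mixer 72 mm in diameter). Origin: centre of the underside, on the chuck's vertical axis. On top a fixed grey locking ring (53 mm outside, 34 mm inside diameter, top 122 mm above the worktop); the steel chuck face lies inside it, 2 mm lower.
- socket (a point): Centre of the mouth of the chuck's cross-shaped socket, in the chuck face, 120 mm above the worktop; z up. Its x and y run along the two crossing slots (a quarter turn looks the same). Slots 7 mm wide, 24 mm end to end, over 20 mm deep. The chuck turns stiffly (about 0.15 N m) about z; its angle differs each time. A hidden spring ejector is 22 mm down in the middle.
- ejector (a joint): Spring ejector at the bottom of the socket, m: 0 = up, grows as the stem pushes it down; 0.006 with the beater fully home. It pushes back with 5 N at 0 and 8 N at 0.006, so a beater that is let go is pushed up again.
- stand: Fixed. White moulded attachment stand, rounded block 64 x 168 mm (foot 78 x 182 mm), top 46 mm above the worktop. Origin: centre of the underside, z up. Two round wells of 26 mm diameter, 40 mm deep, at y = -45 mm and y = +45 mm in its frame; the beater stands in one and the paddle in the other, stems down.
- beater: Loose, about 70 g. Steel beater, 125 mm long, stem down in a well. Origin: centre of the underside of its white collar (27 mm diameter, 5 mm thick) that rests on the stand; z up towards the cage. Below the collar four keys at +x, -x, +y, -y, 5 mm thick, 22 mm across, reaching 18 mm down, lower edges rounded. Fully home the collar lies on the chuck face.
- cage (a point): On the beater's axis, 62 mm above its origin, axes as the beater's: the place to grip. The cage is four flat upright strips at +x, -x, +y, -y, right above the keys, each 10 mm wide; for 14 mm above and below this point they are straight, 43.4 mm across the outer faces of a facing pair. Top of the cage 35 mm above this point.
- stem_tip (a point): Lower end of the beater's round pilot pin (7 mm diameter, tapered), 28 mm below its origin. The pilot enters the socket first; then, 18 mm short of home, the keys stand on the chuck face until they are turned over the slots (1 mm clearance each side).
- paddle: Loose, about 70 g. Flat steel stirring paddle (44 mm wide, 3.6 mm thick frame lying in its y-z plane, top 92 mm above the origin) with the same collar and stem, in the stand's other well. Origin: centre of the underside of its collar. It stays there.
- bowl_teal: Loose bystander: teal mixing bowl, 122 mm diameter, 56 mm tall. Origin: centre of the underside.
- bowl_pink: Loose bystander: pink mixing bowl, 110 mm diameter, 50 mm tall. Origin: centre of the underside.
- measuring_cup: Loose bystander: white measuring cup, 64 mm diameter, 61 mm tall. Origin: centre of the underside.
- pot: Loose bystander: white cream pot, 68 mm diameter, 43 mm tall. Origin: centre of the underside.
Mind the look-alikes: they are no part of the job. Leave any blue look-alike of the paddle alone.

How it is judged:
By the outcome, as a careful person would: the job done as asked, in the order asked, and still so for the second after the job is handed in, while the arm keeps its last pose, push and grip.
It also fails if it takes over 38 s, if anything falls off the work surface, if the arm or the gripper's body presses on something with over 40 N, if the wrist force passes 120 N, or if a joint passes its speed limit or range.

## Working session

There is one attempt and no reset: what is moved stays moved. The work goes in short steps, Python scripts to look and compute and a shell command to move; the robot and the scene stay as the last step left them, time stands still between calls to the robot, and variables do not carry over. Pictures are saved under pics/ and viewed, about 8 in all and at most 12, crops included, and the job is handed in when it is done.

```bash
mkdir -p pics; cat > h.py <<'E'
import numpy as np, cv2
from workcell import sensors, optics, ctrl
def cam(n):
    c=optics.capture(n); c['f']=240/np.tan(np.radians(c['vertical_fov'])/2); c['n']=n; return c
def ray(c,u,v):
    T=np.array(c['world_to_cam']); R=T[:3,:3]; o=-R.T@T[:3,3]
    x,y=u-c['cx'],v-c['cy']
    if c['n']=='wrist':
        r=np.hypot(x,y); t=r/c['f']; d=np.array([x/r*np.sin(t),y/r*np.sin(t),np.cos(t)]) if r>0 else np.array([0,0,1.])
    else: d=np.array([x/c['f'],y/c['f'],1.])
    d=R.T@d; return o,d/np.linalg.norm(d)
def onz(c,u,v,z):
    o,d=ray(c,u,v); return o+d*(z-o[2])/d[2]
def proj(c,p):
    T=np.array(c['world_to_cam']); q=T[:3,:3]@np.array(p)+T[:3,3]
    if c['n']=='wrist':
        r=np.hypot(q[0],q[1]); t=np.arctan2(r,q[2])*c['f']; return np.array([c['cx']+q[0]/r*t,c['cy']+q[1]/r*t])
    return np.array([c['cx']+c['f']*q[0]/q[2],c['cy']+c['f']*q[1]/q[2]])
def tri(c1,p1,c2,p2):
    o1,d1=ray(c1,*p1);o2,d2=ray(c2,*p2)
    s=np.linalg.lstsq(np.c_[d1,-d2],o2-o1,rcond=None)[0]
    a,b=o1+s[0]*d1,o2+s[1]*d2; return (a+b)/2,np.linalg.norm(a-b)
E
cat > a.py <<'E'
from h import *
import pickle
cs={n:cam(n) for n in('scene','top')}
for n,c in cs.items():
    cv2.imwrite(f'pics/{n}0.png',c['image']); print(n,c['f'],c['cx'],c['cy']); o,d=ray(c,320,240);print(o,d)
pickle.dump(cs,open('c0.pkl','wb'))
o=sensors.get_obs();print(o['time'],o['position'],o['tool_rot'],o['contact_force'])
E
python3 a.py
```

```text
scene 566.1373878906305 324.4262863253103 249.08335443640513
[-0.6145731   0.18710034  0.82744545] [ 0.843606   -0.11851872 -0.52371962]
top 601.0108291769122 314.55631896884415 243.73212427448962
[0.28759587 0.03675429 1.45325374] [ 0.18790955 -0.00185461 -0.98218459]
0.1 [ 0.14373892 -0.47854976  0.20187549] [-3.10724080e+00 -4.56594448e-01  2.21230177e-04] [0.05638388 0.84956977 0.30076968]
```

View pics/scene0.png

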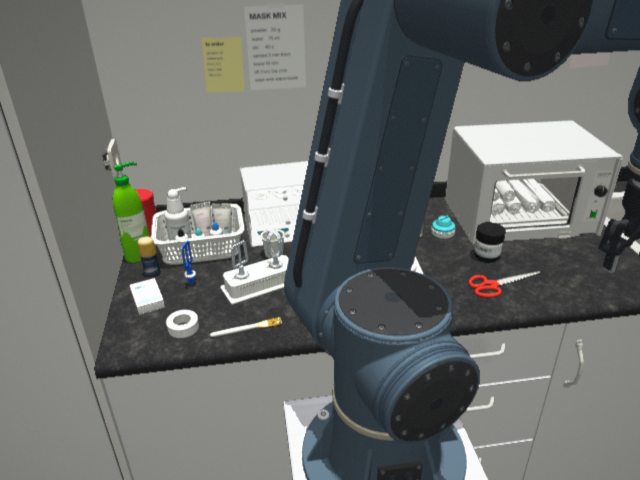

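View pics/top0.png

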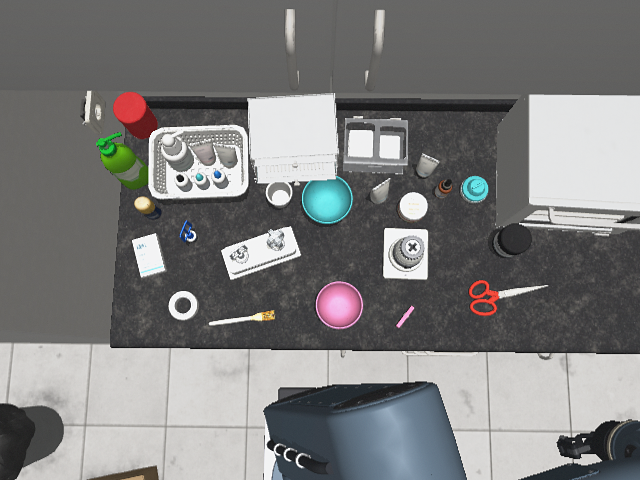

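The top view shows the stand around (260,252), with the beater at about (275,240) and the paddle at about (240,255). The mixer is at about (408,252), the teal bowl at (327,198) and the pink bowl at (339,305). Next I'll enlarge the stand and mixer and get coarse positions.

```bash
cat > b.py <<'E'
from h import *
import pickle
cs=pickle.load(open('c0.pkl','rb'));t=cs['top'];s=cs['scene']
a=cv2.resize(t['image'][215:285,215:310],None,fx=4.2,fy=4.2,interpolation=cv2.INTER_CUBIC)
b=cv2.resize(t['image'][215:285,365:450],None,fx=4.2,fy=4.2,interpolation=cv2.INTER_CUBIC)
c=cv2.resize(s['image'][220:305,215:305],None,fx=3.3,fy=3.3,interpolation=cv2.INTER_CUBIC)
im=np.zeros((590,800,3),np.uint8); im[:a.shape[0],:a.shape[1]]=a; im[:b.shape[0],405:405+b.shape[1]]=b; im[300:300+c.shape[0],:c.shape[1]]=c
cv2.imwrite('pics/crop1.png',im)
for n,u,v,z in [('beater',275,240,.1),('paddle',240,255,.1),('ring',408,251,.122),('teal',327,198,.056),('pink',339,305,.05),('cup',279,194,.06),('pot',413,207,.043)]: print(n,onz(t,u,v,z).round(3))
E
python3 b.py
```

```text
beater [0.545 0.137 0.1  ]
paddle [0.51  0.216 0.1  ]
ring [ 0.519 -0.164  0.122]
teal [0.658 0.018 0.056]
pink [ 0.402 -0.012  0.05 ]
cup [0.665 0.133 0.06 ]
pot [ 0.641 -0.189  0.043]
```

View pics/crop1.png

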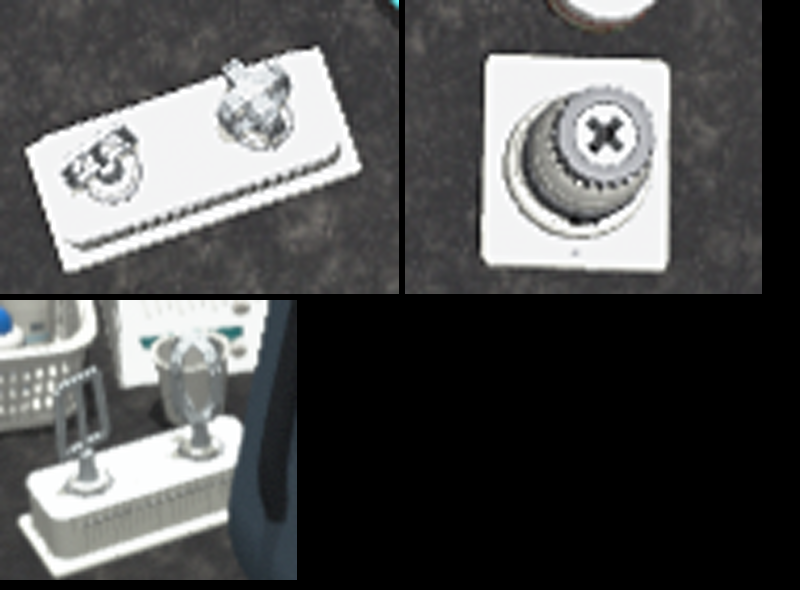

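The crop shows the chuck's cross at about (412.6,246.7) in the top image, with its slots roughly diagonal. The beater's collar is in the right-hand well and the paddle is in the left. Next, the wrist camera's geometry.

```bash
python3 - <<'E'
from h import *
from scipy.spatial.transform import Rotation as R
c=cam('wrist');o=sensors.get_obs();A=R.from_rotvec(o['tool_rot']).as_matrix()
T=np.array(c['world_to_cam']);p=-T[:3,:3].T@T[:3,3]
print(c['f'],c['cx'],c['cy'],A.round(3),A.T@(p-o['position']),(T[:3,:3]@A).round(3))
import pickle;cs=pickle.load(open('c0.pkl','rb'));print(onz(cs['top'],412.6,246.7,.121))
E
python3 -m pendant '[[0,0,0,0.02,0.02,0.04,100],[0,0,0,0.04,0.04,0.07,100],[0,0,0,0.07,0.07,0.1,100],[0,0,0,0.1,0.1,0.12,100],[0,0,0,0.125,0.125,0.14,100],[0,0,0,0.15,0.15,0.15,100],[0,0,0,0.18,0.18,0.15,100],[0,0,0,0.21,0.21,0.15,100],[0,0,0,0.24,0.24,0.15,100],[0,0,0,0.27,0.27,0.15,100],[0,0,0,0.3,0.3,0.15,100],[0,0,0,0.32,0.31,0.15,100]]'
```

```text
371.64829954431775 321.21122423439294 238.44433851190436 [[ 0.958  0.288 -0.   ]
 [ 0.288 -0.958  0.001]
 [-0.    -0.001 -1.   ]] [ 0.07633054  0.00107555 -0.1705609 ] [[-0.     1.     0.001]
 [-0.954  0.    -0.299]
 [-0.299 -0.001  0.954]]
[ 0.52939243 -0.17427865  0.121     ]
time: 1.15
position: [0.4646, -0.1664, 0.3527]
tool_rot: [3.108, 0.458, 0.001]
contact_force: [1.0, -1.5, 1.2]
gripper_width: 0.0854
```

```bash
python3 - <<'E'
from h import *
import pickle
c=cam('wrist');pickle.dump(c,open('w1.pkl','wb'))
u=proj(c,[.529,-.174,.12]);print(u)
x,y=u.astype(int)
im=np.zeros((480,800,3),np.uint8)
im[:240,:320]=cv2.resize(c['image'],(320,240))
cr=c['image'][max(0,y-60):y+60,max(0,x-60):x+60];im[:480,320:800]=cv2.resize(cr,(480,480),interpolation=cv2.INTER_CUBIC)
cv2.imwrite('pics/w1.png',im)
E
```

```text
[344.301145 141.430756]
```

View pics/w1.png

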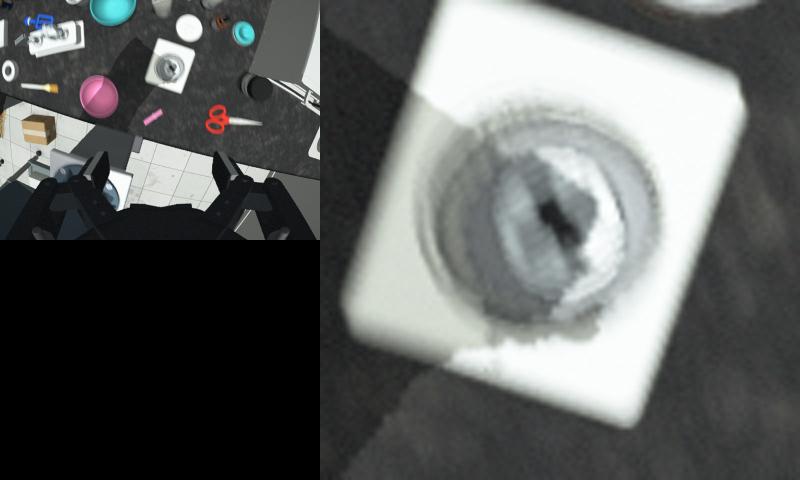

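The cross is at roughly wrist pixel (344,136), but the resolution is poor and a shadow falls across it. I'll go closer, with the camera above the chuck and the fingers still above the mixer top.

```bash
python3 -m pendant '[[0,0,0,-0.005,-0.015,-0.03,100],[0,0,0,-0.008,-0.028,-0.07,100],[0,0,0,-0.008,-0.028,-0.11,100],[0,0,0,-0.008,-0.028,-0.15,100],[0,0,0,-0.008,-0.028,-0.18,100],[0,0,0,-0.008,-0.028,-0.19,100],[0,0,0,-0.008,-0.028,-0.19,100],[0,0,0,-0.008,-0.028,-0.19,100]]'
python3 - <<'E'
from h import *
import pickle
c=cam('wrist');pickle.dump(c,open('w2.pkl','wb'));print(sensors.get_obs()['position'])
# rectify onto plane z=.12 : 0.25mm/px, 100mm square, x up, y left
N=480;u=np.zeros((N,N,2),np.float32)
X0,Y0=.529,-.174
for i in range(N):
  for j in range(N): u[i,j]=proj(c,[X0+(240-i)*.0002,Y0+(240-j)*.0002,.12])
r=cv2.remap(c['image'],u[...,0],u[...,1],cv2.INTER_CUBIC)
cv2.imwrite('r2.png',r)
im=np.zeros((480,800,3),np.uint8);im[:240,:320]=cv2.resize(c['image'],(320,240));im[:,320:]=r
cv2.imwrite('pics/w2.png',im)
E
```

```text
time: 1.87
position: [0.4562, -0.197, 0.1635]
tool_rot: [3.108, 0.457, 0.001]
contact_force: [0.6, -0.3, -0.0]
gripper_width: 0.0853
[ 0.45681365 -0.19727191  0.16422422]
```

View pics/w2.png

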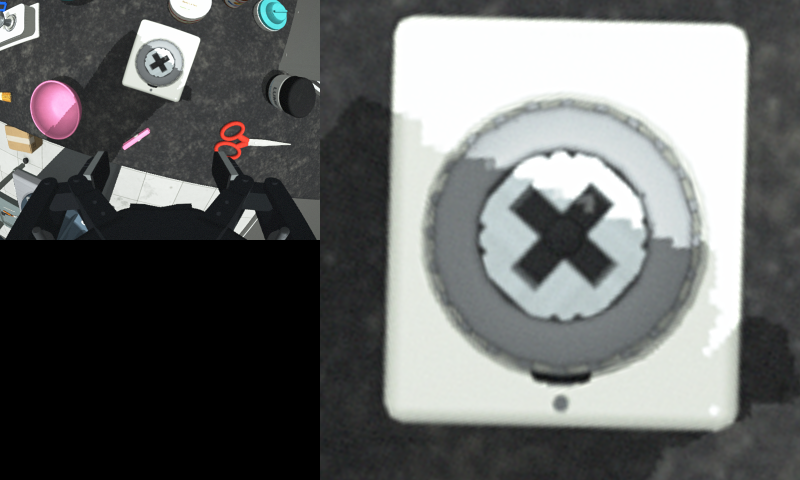

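The rectified view (0.2 mm per pixel) shows the whole cross, centred at about (565,236) with its arms on the diagonals. I'll extract it with a mask.

```bash
python3 - <<'E'
import cv2,numpy as np
r=cv2.imread('r2.png');g=cv2.cvtColor(r,cv2.COLOR_BGR2GRAY)
yy,xx=np.mgrid[:480,:480]
for th in(80,100):
  m=((g<th)&(np.hypot(xx-245,yy-236)<75)).astype(np.uint8)
  n,l,st,ce=cv2.connectedComponentsWithStats(m);k=1+np.argmax(st[1:,4]);p=l==k
  ys,xs=np.nonzero(p)
  (cx,cy),sz,a=cv2.minAreaRect(np.c_[xs,ys].astype(np.float32))
  X=.529+(240-cy)*.0002;Y=-.174+(240-cx)*.0002
  # 4-fold moment in world axes
  wx=(240-ys)*.2-(240-cy)*.2; wy=(240-xs)*.2-(240-cx)*.2
  w=np.hypot(wx,wy);s=(w>6)&(w<12)
  ang=np.degrees(np.angle(np.sum(np.exp(4j*np.arctan2(wy,wx))[s])))/4
  print(th,st[k],sz,a,'centroid',ce[k],'XY',X,Y,'ang',ang)
# disc (chuck face) by lightness, ring circle
m=((g>130)&(np.hypot(xx-245,yy-236)<90)).astype(np.uint8)
E
```

```text
80 [ 193  187   99   97 5347] (95.0805435180664, 96.11329650878906) 88.09085083007812 centroid [241.81241818 236.7278848 ] XY 0.5299002197265625 -0.17440665893554685 ang -43.46993309280958
100 [ 191  186  103  100 5900] (98.08759307861328, 101.03633880615234) 89.02897644042969 centroid [241.78762712 236.40728814] XY 0.5298982788085937 -0.17439833374023436 ang -43.205489623154264
```

The socket is at (0.530, -0.1744) with slots at -43.3° mod 90, and the top camera agrees within 1 mm. Next, the beater seen from above.

```bash
python3 -m pendant '[[0,0,0,0,0.02,0.03,100],[0,0,0,0,0.055,0.05,100],[0,0,0,0,0.095,0.05,100],[0,0,0,0,0.135,0.05,100],[0,0,0,0.005,0.175,0.05,100],[0,0,0,0.008,0.215,0.05,100],[0,0,0,0.01,0.25,0.05,100],[0,0,0,0.011,0.285,0.05,100],[0,0,0,0.011,0.305,0.05,100],[0,0,0,0.011,0.31,0.05,100],[0,0,0,0.011,0.31,0.05,100],[0,0,0,0.011,0.31,0.05,100]]'
python3 - <<'E'
from h import *
import pickle
c=cam('wrist');pickle.dump(c,open('w3.pkl','wb'));print(sensors.get_obs()['position'])
N=480
def rect(X0,Y0,z,s):
  u=np.zeros((N,N,2),np.float32)
  for i in range(N):
    for j in range(N): u[i,j]=proj(c,[X0+(240-i)*s,Y0+(240-j)*s,z])
  return cv2.remap(c['image'],u[...,0],u[...,1],cv2.INTER_CUBIC)
r=rect(.53,.16,.051,.0004);cv2.imwrite('r3.png',r)
im=np.zeros((480,800,3),np.uint8);im[:240,:320]=cv2.resize(c['image'],(320,240));im[:,320:]=r
x,y=proj(c,[.545,.137,.12]).astype(int);print(x,y)
k=c['image'][max(0,y-50):y+50,max(0,x-67):x+67];im[240:,:320]=cv2.resize(k,(320,240),interpolation=cv2.INTER_CUBIC)
cv2.imwrite('pics/w3.png',im)
E
```

```text
time: 2.92
position: [0.4675, 0.113, 0.2136]
tool_rot: [3.108, 0.457, 0.003]
contact_force: [0.7, -0.0, 0.6]
gripper_width: 0.0855
[0.46733889 0.11248418 0.2132861 ]
318 119
```

View pics/w3.png

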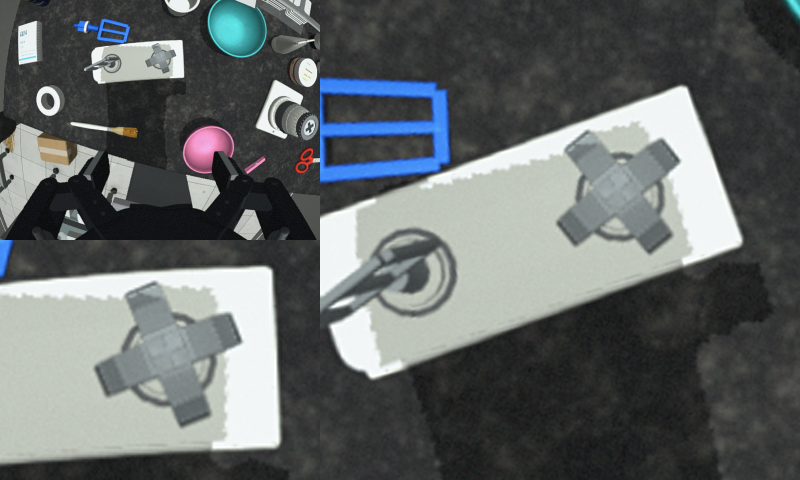

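Clear view. The collar is at about (620,195) in the rectified crop, giving (0.548, 0.136). Its distance to the paddle's well is about 88 mm, against 90 expected. I'll measure the arms' angle and centre.

```bash
python3 - <<'E'
from h import *
import pickle
c=pickle.load(open('w3.pkl','rb'))
N=400
def rect(X0,Y0,z,s):
  u=np.zeros((N,N,2),np.float32)
  for i in range(N):
    for j in range(N): u[i,j]=proj(c,[X0+(200-i)*s,Y0+(200-j)*s,z])
  return cv2.remap(c['image'],u[...,0],u[...,1],cv2.INTER_CUBIC)
yy,xx=np.mgrid[:N,:N]
for z in(.125,.110):
  X0,Y0=.546,.137
  g=cv2.cvtColor(rect(X0,Y0,z,.0002),cv2.COLOR_BGR2GRAY)
  for th in(130,150):
    m=((g<th)&(np.hypot(xx-200,yy-200)<170)).astype(np.uint8)
    m=cv2.morphologyEx(m,cv2.MORPH_OPEN,np.ones((21,21),np.uint8))
    n,l,st,ce=cv2.connectedComponentsWithStats(m);k=1+np.argmax(st[1:,4]);ys,xs=np.nonzero(l==k)
    cx,cy=ce[k]
    rr=cv2.minAreaRect(np.c_[xs,ys].astype(np.float32))
    wx=-(ys-cy)*.2;wy=-(xs-cx)*.2;w=np.hypot(wx,wy);s=(w>10)
    a=np.arctan2(wy,wx)
    A=np.degrees(np.angle(np.sum(np.exp(4j*a)[s])))/4
    arms=[(round(float(np.degrees(np.angle(np.mean(np.exp(1j*q)))),),1),len(q)) for q in [a[s][np.abs((a[s]-np.radians(A+90*i)+np.pi)%(2*np.pi)-np.pi)<np.pi/4] for i in range(4)]]
    print(z,th,st[k],'ctr',X0+(200-cy)*.0002,Y0+(200-cx)*.0002,'rect',X0+(200-rr[0][1])*.0002,Y0+(200-rr[0][0])*.0002,rr[1],'ang',A,arms)
  cv2.imwrite(f'cage{z}.png',g)
# collar dark ring on stand
print('tool',sensors.get_obs()['tool_rot'])
E
```

```text
0.125 130 [  80   31  149   70 5514] ctr 0.5736750090678274 0.14666735582154516 rect 0.5741636764526368 0.1467358154296875 (41.93056869506836, 162.01246643066406) ang 19.52194767703466 [(nan, 0), (112.6, 836), (nan, 0), (-73.5, 836)]
0.125 150 [  79   31  152   71 5686] ctr 0.5736056630320084 0.1466097080548716 rect 0.5741130142211914 0.14665147094726563 (42.68307113647461, 165.1565399169922) ang 19.429973256040334 [(nan, 0), (112.5, 892), (nan, 0), (-73.6, 896)]
0.11 130 [ 103   31  106   51 3171] ctr 0.5751098707032483 0.14619981078524125 rect 0.5753400009155274 0.14607999572753907 (32.57146072387695, 115.4231185913086) ang 18.428267568678045 [(nan, 0), (111.5, 100), (nan, 0), (-73.8, 143)]
0.11 150 [ 211  206   76   80 4360] ctr 0.5368988990825688 0.1272622018348624 rect 0.536889111328125 0.1273241180419922 (87.22698974609375, 65.73628234863281) ang 0.0 [(nan, 0), (nan, 0), (nan, 0), (nan, 0)]
tool [3.10816855e+00 4.56035141e-01 2.23015496e-03]
  return _methods._mean(a, axis=axis, dtype=dtype,
  ret = ret.dtype.type(ret / rcount)
```

```bash
python3 - <<'E'
import cv2,numpy as np
yy,xx=np.mgrid[:400,:400]
for z in('0.125','0.11'):
  g=cv2.imread(f'cage{z}.png',0)
  b=cv2.GaussianBlur(g,(9,9),0)
  print(z,np.percentile(b[150:250,150:250],[5,50,95]))
  for th in(150,165):
    m=((b<th)&(np.hypot(xx-200,yy-200)<135)).astype(np.uint8)
    m=cv2.morphologyEx(m,cv2.MORPH_OPEN,np.ones((25,25),np.uint8))
    n,l,st,ce=cv2.connectedComponentsWithStats(m);k=l[200,200];ys,xs=np.nonzero(l==k);cx,cy=ce[k]
    rr=cv2.minAreaRect(np.c_[xs,ys].astype(np.float32))
    wx=-(ys-cy)*.2;wy=-(xs-cx)*.2;a=np.arctan2(wy,wx);s=np.hypot(wx,wy)>11
    print(z,th,k,st[k],'ctr',.546+(200-cy)*.0002,.137+(200-cx)*.0002,rr,np.degrees(np.angle(np.sum(np.exp(4j*a[s]))))/4)
  cv2.imwrite(f'pics/dbg{z}.png',np.hstack([g,m*255]))
E
```

```text
0.125 [131. 146. 170.]
0.125 150 0 [     0      0    400    400 146784] ctr 0.5461062431872684 0.13724780902550687 ((199.5, 199.5), (399.0, 399.0), 90.0) -43.115878615996124
0.125 165 3 [ 116  195  166   87 9705] ctr 0.5390459969088099 0.13708556414219475 ((199.9219207763672, 235.99179077148438), (168.38546752929688, 80.71196746826172), 6.009005546569824) -6.988375777409513
0.11 [132. 148. 170.]
0.11 150 0 [     0      0    400    400 145008] ctr 0.5460662460002207 0.13725389909522234 ((199.5, 199.5), (399.0, 399.0), 90.0) -42.6805797487388
0.11 165 3 [  109   191   178    95 11077] ctr 0.5390022749842015 0.13728148415636005 ((199.0220947265625, 236.3329620361328), (180.36697387695312, 87.16777801513672), 6.1322221755981445) -7.080739685532152
```

View pics/dbg0.125.png

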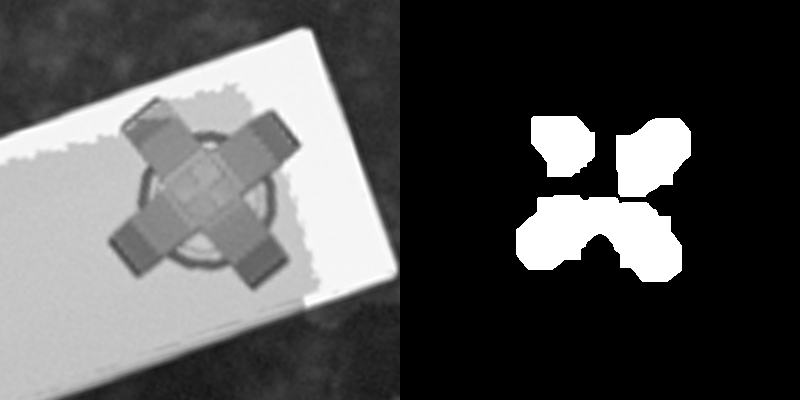

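Reading the rectified image: the strip ends are at (287,128)/(121,260) and (140,111)/(268,275). That gives a cage centre of (0.5475, 0.136) and strips at -51.5° and 38°, perpendicular and 42 mm across against the 43.4 given. I'll grip with the jaws along 38°, which is clear of the paddle, and turn the tool +111.5° first.

```bash
python3 -c "
from workcell import sensors;print(sensors.get_obs()['qpos'])"
python3 -m pendant '[[0,0,0.12,0.01,0.003,0,100],[0,0,0.24,0.02,0.006,0,100],[0,0,0.36,0.03,0.009,0,100],[0,0,0.48,0.04,0.012,0,100],[0,0,0.6,0.05,0.015,0,100],[0,0,0.72,0.06,0.018,0,100],[0,0,0.84,0.07,0.021,0,100],[0,0,0.96,0.08,0.023,0,100],[0,0,1.08,0.08,0.023,0,100],[0,0,1.2,0.08,0.023,0,100],[0,0,1.32,0.08,0.023,0,100],[0,0,1.44,0.08,0.023,0,100]]'
python3 -m pendant '[[0,0,0.12,0,0,0,100],[0,0,0.24,0,0,0,100],[0,0,0.36,0,0,0,100],[0,0,0.48,0,0,0,100],[0,0,0.506,0,0,0,100],[0,0,0.506,0,0,0,100],[0,0,0.506,0,0,0,100]]'
python3 -c "
from workcell import sensors;print(sensors.get_obs()['qpos'])"
```

```text
[ 2.36394786e-01  1.69973294e-01 -5.96925116e-02  1.33972979e+00
 -2.74383266e-04  3.08662314e+00]
time: 3.97
position: [0.5473, 0.1346, 0.2128]
tool_rot: [2.031, 2.397, 0.0]
contact_force: [0.6, 0.1, -0.4]
gripper_width: 0.0854
time: 4.55
position: [0.5471, 0.1351, 0.2127]
tool_rot: [1.376, 2.824, 0.0]
contact_force: [-0.3, 0.5, -0.3]
gripper_width: 0.0857
[ 2.42082470e-01  3.45873916e-01  1.69423926e-01  1.39389936e+00
 -8.78014307e-05  1.14891907e+00]
```

```bash
python3 -m pendant '[[0,0,0,0,0.001,-0.03,100],[0,0,0,0,0.001,-0.06,100],[0,0,0,0,0.001,-0.09,100],[0,0,0,0,0.001,-0.115,100],[0,0,0,0,0.001,-0.128,100],[0,0,0,0,0.001,-0.128,100],[0,0,0,0,0.001,-0.128,100]]'
python3 -m pendant '[[0,0,0,0,0,0,50],[0,0,0,0,0,0,50],[0,0,0,0,0,0,45],[0,0,0,0,0,0,40],[0,0,0,0,0,0,40],[0,0,0,0,0,0,40],[0,0,0,0,0,0,40],[0,0,0,0,0,0,40]]' 50
```

```text
time: 5.13
position: [0.5467, 0.1366, 0.0845]
tool_rot: [-1.374, -2.825, 0.001]
contact_force: [0.4, -0.4, 1.1]
gripper_width: 0.0856
time: 5.8
position: [0.5476, 0.1373, 0.0855]
tool_rot: [1.371, 2.825, 0.002]
contact_force: [-1.6, -0.4, 8.9]
gripper_width: 0.0409
```

```bash
python3 -m pendant '[[0,0,0,0,0,0.01,30],[0,0,0,0,0,0.03,30],[0,0,0,0,0,0.06,30],[0,0,0,0,0,0.09,30],[0,0,0,0,0,0.12,30],[0,0,0,0,0,0.14,30],[0,0,0,0,0,0.14,30],[0,0,0,0,0,0.14,30]]'
python3 - <<'E'
from h import *
c=cam('wrist');s=cam('scene');t=cam('top')
im=np.zeros((600,800,3),np.uint8)
im[:300,:400]=cv2.resize(c['image'],(400,300))
def crop(c,p,k,w,h):
    x,y=proj(c,p).astype(int);print(c['n'],x,y);a=c['image'][max(0,y-k*h//w):y+k*h//w,max(0,x-k):x+k];return cv2.resize(a,(w,h),interpolation=cv2.INTER_CUBIC)
p=[.5475,.137,.22]
im[:300,400:]=crop(c,p,90,400,300);im[300:,:400]=crop(s,p,60,400,300);im[300:,400:]=crop(t,p,60,400,300)
cv2.imwrite('pics/g1.png',im)
E
```

```text
time: 6.47
position: [0.5475, 0.1373, 0.2258]
tool_rot: [1.371, 2.824, 0.003]
contact_force: [-0.4, -0.4, -1.4]
gripper_width: 0.0412
wrist 321 276
scene 270 202
top 271 228
```

View pics/g1.png

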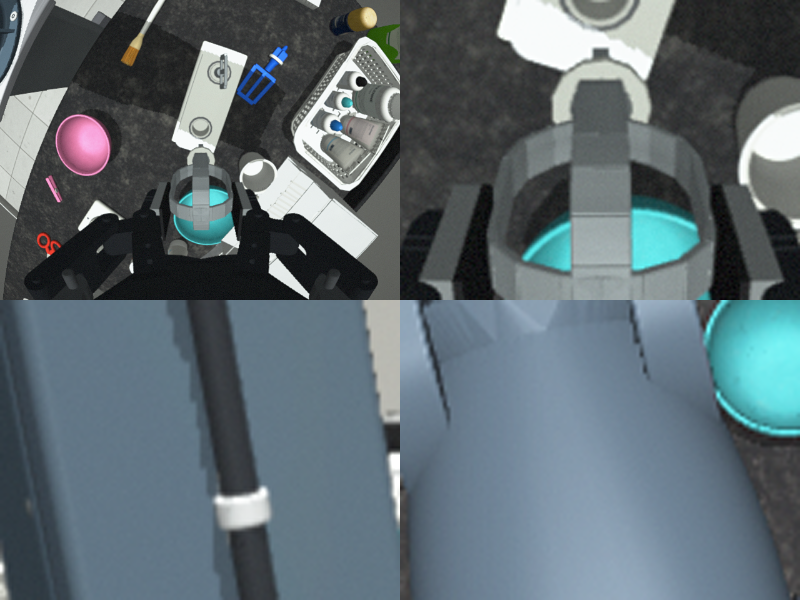

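The beater came out and is held centred. The strip and collar are both at x≈600 in the wrist crop (image column 321), the paddle is still in its well, and the stand's other well is empty. I'll check the tilt about the jaw axis from the collar's position.

```bash
python3 - <<'E'
from h import *
c=cam('wrist');o=sensors.get_obs()['position'];print(o)
for dz in(-.0345,-.0395,-.0495): print(dz,proj(c,o+[0,0,dz]))
g=c['image'];x0=276;
hsv=cv2.cvtColor(g,cv2.COLOR_BGR2HSV)
for y in range(228,262,3): print(y,' '.join('%3d'%v for v in g[y,290:354:2].mean(1)))
E
```

```text
[0.54627139 0.13699835 0.22340689]
-0.0345 [321.95961426 256.68049765]
-0.0395 [321.94896021 253.80981399]
-0.0495 [321.92887219 248.41691518]
228 250 250 250 250 250 250 250 250 250 250 250 250 249 250 251 251 251 251 251 230 204 210 204 206 206 204 207 202 205 210 134  63
231 250 250 250 250 250 250 250 249 250 250 250 250 250 253 104  90  90 118 251 250 250 250 250 216 206 207 205 203 208 212  75  71
234 250 250 250 250 250 249 250 250 250 250 251 251 242 242 100  99 102 108 231 252 251 250 250 251 240 247 237 211 206  97  72  75
237 134 244 251 252 251 250 250 250 250 252 179 131 160 178 194 209 208 210 195 143 132 154 233 251 250 250 249 252 202  55  60  68
240  65  50  54  63  93 156 234 254 168 137 203 206 205 205 207 207 206 204 206 206 205 206 185 148 251 250 250 253 111  53  57  55
243  55  48  55  55  53  55  55 150 199 206 205 202 207 204 203 200 194 204 208 193 194 205 206 198 147 245 251 233  48  53  51  54
246  59  54  50  51  53  52 135 201 204 201 173  75  76  81  83  81  79  82  87  87  91 196 203 205 206 159 204  79  48  52  47  52
249  54  55  53  61  64 104 204 202 206 203 125  87  86  86  88  84  88  89  88  88  84 149 209 206 206 205 128  47  47  54  55  49
252  50  53  52  57  75 198 204 206 204 169  80  87  84  85  87  87  89  88  88  86  84  93 163 205 205 207 166  50  50  56  49  49
255  56  52  47  51  62 197 203 205 205 113  83  87  88  86  86  84  87  89  90  86  84  86 115 204 206 209 198  80  49  55  52  54
258  50  50  50  52  58 197 201 204 195  89  82  82  84  86  86  89  88  88  88  87  84  84 104 202 203 207 202  77  56  58  57  62
261  52  49  51  57  57 200 204 203 200 124  85  85  87  87  85  88  86  91  90  87  86  84 128 203 206 205 167  62  63  62  59  67
```

The collar's centre measures (321.3, 257) against a predicted (322.0, 256.7), so the beater is upright and centred. Moving over the chuck and turning +8.5°.

```bash
python3 -m pendant '[[0,0,0,-0.002,-0.015,0,30],[0,0,0,-0.003,-0.045,0,30],[0,0,0.02,-0.004,-0.08,0,30],[0,0,0.05,-0.006,-0.115,0,30],[0,0,0.08,-0.008,-0.15,0,30],[0,0,0.11,-0.01,-0.185,0,30],[0,0,0.148,-0.012,-0.22,0,30],[0,0,0.148,-0.014,-0.25,0,30],[0,0,0.148,-0.016,-0.28,0,30],[0,0,0.148,-0.017,-0.3,0,30],[0,0,0.148,-0.017,-0.3115,0,30],[0,0,0.148,-0.017,-0.3115,0,30]]'
cat > m.py <<'E'
from h import *
P=[];Q=[]
for i in range(6):
    c=cam('wrist');o=sensors.get_obs();P.append(o['position']);Q.append(o['contact_force'])
    r=o['tool_rot']
print(o['time'],np.mean(P,0).round(4),np.std(P,0).round(4),'F',np.mean(Q,0).round(1),'T',o['torque'],'yaw',np.degrees(2*np.arctan2(r[1],r[0]))-90, r)
E
python3 m.py
```

```text
time: 7.67
position: [0.5293, -0.1761, 0.2235]
tool_rot: [-1.162, -2.917, 0.001]
contact_force: [0.5, 0.1, -0.9]
gripper_width: 0.0409
7.9667 [ 0.5298 -0.1736  0.224 ] [0.0002 0.0005 0.0002] F [-0.2  0.4 -0.7] T [-0.00518605 -0.04850811  0.02959886] yaw -313.2197291493608 [-1.15697435e+00 -2.92071437e+00 -2.25317807e-04]
```

```bash
python3 -m pendant '[[0,0,0,0,-0.001,-0.01,30],[0,0,0,0,-0.001,-0.02,30],[0,0,0,0,-0.001,-0.03,30],[0,0,0,0,-0.001,-0.036,30],[0,0,0,0,-0.001,-0.04,30],[0,0,0,0,-0.001,-0.043,30],[0,0,0,0,-0.001,-0.043,30]]'
python3 m.py
```

```text
time: 8.55
position: [0.5295, -0.1753, 0.1807]
tool_rot: [-1.159, -2.919, 0.0]
contact_force: [0.2, 0.6, -1.0]
gripper_width: 0.0414
8.85 [ 0.53   -0.1754  0.1816] [0.0001 0.     0.0002] F [-0.1  0.1 -0.7] T [0.06124563 0.0221512  0.0410617 ] yaw 46.694487021989715 [1.15898838e+00 2.91941391e+00 7.55774065e-06]
```

The pilot is about 6 mm into the mouth with no side force. Descending slowly now past the key-contact height (TCP about 0.1775).

```bash
python3 -m pendant '[[0,0,0,0,0,-0.002,30],[0,0,0,0,0,-0.004,30],[0,0,0,0,0,-0.005,30],[0,0,0,0,0,-0.006,30],[0,0,0,0,0,-0.007,30],[0,0,0,0,0,-0.008,30],[0,0,0,0,0,-0.008,30]]'
python3 m.py
```

```text
time: 9.43
position: [0.5298, -0.1753, 0.1731]
tool_rot: [-1.159, -2.92, -0.0]
contact_force: [0.5, 1.1, -1.2]
gripper_width: 0.0412
9.7333 [ 0.5298 -0.1753  0.1733] [0. 0. 0.] F [ 0.9  1.1 -1.5] T [ 0.32136056 -0.22698358 -0.00146391] yaw -313.3020431076501 [-1.15907611e+00 -2.91989269e+00 -7.64358314e-05]
```

Now 4 mm below key contact with no axial load, so the keys are in the slots. Continuing down with a slight easing against the side force.

```bash
python3 -m pendant '[[0,0,0,0.0004,0.0005,-0.001,30],[0,0,0,0.0004,0.0005,-0.003,30],[0,0,0,0.0004,0.0005,-0.005,30],[0,0,0,0.0004,0.0005,-0.006,30],[0,0,0,0.0004,0.0005,-0.007,30],[0,0,0,0.0004,0.0005,-0.007,30]]'
python3 m.py
```

```text
time: 10.23
position: [0.5301, -0.1749, 0.166]
tool_rot: [-1.159, -2.92, 0.0]
contact_force: [-0.5, -0.1, -0.3]
gripper_width: 0.0411
10.5333 [ 0.5302 -0.1749  0.1663] [0.0001 0.     0.0001] F [ 0.2  0.1 -0.7] T [0.04042677 0.00775805 0.01748757] yaw 46.695719028561484 [ 1.15911937e+00  2.91983541e+00 -8.97052633e-05]
```

```bash
python3 -m pendant '[[0,0,0,0,0,0,30],[0,0,0,0,0,-0.001,30],[0,0,0,0,0,-0.002,30],[0,0,0,0,0,-0.003,30],[0,0,0,0,0,-0.004,30],[0,0,0,0,0,-0.005,30],[0,0,0,0,0,-0.0055,30],[0,0,0,0,0,-0.0055,30]]' 70
python3 m.py
```

```text
time: 11.2
position: [0.5305, -0.1749, 0.1611]
tool_rot: [1.159, 2.919, 0.0]
contact_force: [0.1, 0.1, 5.3]
gripper_width: 0.0403
11.5 [ 0.5305 -0.175   0.1612] [0. 0. 0.] F [-0.5 -0.   5.8] T [-0.0297012   0.07964762  0.00177624] yaw 46.69247754148313 [ 1.15891467e+00  2.91907899e+00 -1.88529233e-05]
```

```bash
python3 -m pendant '[[0,0,0,0,0,-0.001,30],[0,0,0,0,0,-0.002,30],[0,0,0,0,0,-0.0025,30],[0,0,0,0,0,-0.003,30],[0,0,0,0,0,-0.003,30]]'
python3 m.py
python3 -m pendant '[[0,0,0,0,0,-0.0005,30],[0,0,0,0,0,-0.001,30],[0,0,0,0,0,-0.001,30]]'
python3 m.py
```

```text
time: 11.92
position: [0.5312, -0.1754, 0.1597]
tool_rot: [1.158, 2.917, -0.0]
contact_force: [-3.9, 1.5, 22.7]
gripper_width: 0.0406
12.2167 [ 0.5311 -0.1753  0.1597] [0. 0. 0.] F [-4.2  0.4 23.1] T [ 0.03833577  0.94423069 -0.03952818] yaw 46.69034231308112 [ 1.15802517e+00  2.91668002e+00 -2.61703088e-04]
time: 12.47
position: [0.5315, -0.1756, 0.1596]
tool_rot: [1.157, 2.915, -0.0]
contact_force: [-6.7, 0.1, 32.7]
gripper_width: 0.0404
12.7667 [ 0.5315 -0.1756  0.1596] [0. 0. 0.] F [-5.9  0.5 32.9] T [-0.03778619  1.40524034  0.01367099] yaw 46.68632323797675 [ 1.15755683e+00  2.91520233e+00 -4.02685645e-04]
```

Hard stop at TCP 0.1596, against 0.1595 predicted with the collar on the chuck face. I'll ease back to about 20 N and check visually.

```bash
python3 -m pendant '[[0,0,0,0,0,0.0005,30],[0,0,0,-0.0005,0,0.001,30],[0,0,0,-0.0005,0,0.001,30],[0,0,0,-0.0005,0,0.001,30]]'
python3 m.py
python3 - <<'E'
from h import *
c=cam('wrist');o=sensors.get_obs()['position']
for z in(.12,.125): print(z,proj(c,[.530,-.1746,z]))
x,y=proj(c,[.530,-.1746,.125]).astype(int)
im=np.zeros((400,800,3),np.uint8);im[:300,:400]=cv2.resize(c['image'],(400,300));im[:,400:]=cv2.resize(c['image'][y-50:y+50,x-50:x+50],(400,400),interpolation=cv2.INTER_CUBIC)
cv2.imwrite('pics/f1.png',im)
E
```

```text
time: 13.1
position: [0.5308, -0.1752, 0.1597]
tool_rot: [1.158, 2.916, 0.0]
contact_force: [-2.0, 1.1, 22.4]
gripper_width: 0.0406
13.4 [ 0.5308 -0.1752  0.1597] [0. 0. 0.] F [-2.6  1.1 22.1] T [ 0.20325396  0.62138438 -0.05189998] yaw 46.69400370227032 [1.15782775e+00 2.91645449e+00 1.94905802e-04]
0.12 [321.90299079 251.99230363]
0.125 [321.93718475 254.86007792]
```

View pics/f1.png

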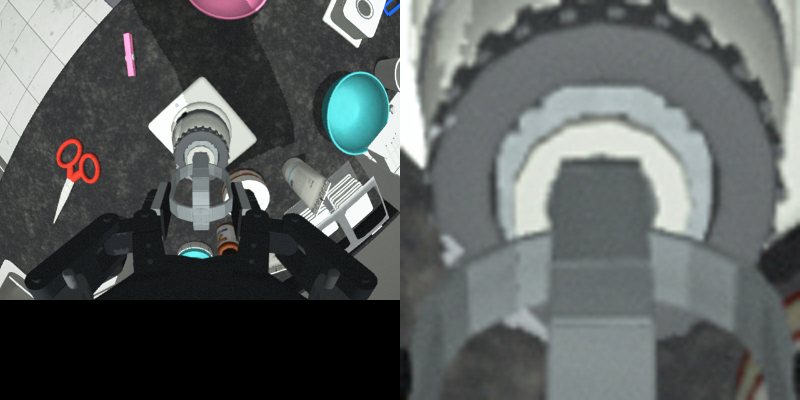

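The picture shows the white collar (crop centre about (603,200)) lying on the steel chuck face inside the grey ring, with no keys or gap visible. Handing in with the press held.

```bash
python3 -c "
from workcell import ctrl,sensors;print(ctrl.close_job());o=sensors.get_obs();print(o['time'],o['position'],o['contact_force'])"
```

```text
the job is handed in; nothing more can be done
None
the job is handed in; nothing more can be done
```

The beater is in the chuck, pressed fully home, and the arm is still holding it upright and pressed, so you can turn the locking ring. I handed the job in at about 13.5 s, well under the 38 s limit.

- **Pick-up:** I gripped the beater by a facing pair of cage strips and lifted it out. The wrist camera then showed it upright and centred, with its collar within 1 pixel of where it should be.
- **Keys:** I turned it to match the slots (46.7°) before lowering it. The keys dropped in with no vertical load and about 1 N of side force, so I never had to push or search for the slots.
- **Seating:** Pressing met the ejector spring at about 6 N, then a hard stop at a tool height of 0.1596 m; I expected 0.1595 m with the collar on the chuck. I pressed with up to 33 N to confirm the stop, then eased back to about 22 N, which is held now.
- **Final picture:** The collar lies on the chuck face inside the ring, with no keys or gap showing.
- **Left in place:** I planned every move clear of the bowls, cup, pot and paddle and felt no unexpected contact. I did not re-measure their positions at the end.

One reading disagreed: the gripper showed an opening of about 41 mm on the cage, where 43.4 mm was expected. The camera check after lifting showed a straight, firm hold, and the beater seated at the expected height. The tool also leans about 0.3° under the press.

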